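# Slide the loaded cracker tray round the fixtures and home into the packing dock

## Robot

A 6-joint arm with a two-finger parallel gripper is mounted at the origin on the work surface. World frame = base frame: x ahead of the robot, y to its left, z up, the work surface at z = 0. Lengths are in m, angles in rad, forces in N, time in s.
With the tool pointing down it reaches from about 0.375 to 0.925 m from the base axis. Payload 5.7 kg.
Tool frame: the origin (TCP) lies midway between the tips of the shut fingers; the grasp point (between the pads) lies 19 mm behind it; z points along the fingers, y is the line along which they close (so a half turn about z gives the same grasp; the last joint's range is limited). The gripper opens to 85 mm and grips with 20 to 120 N. Pads are 22 mm wide; open, the fingers measure 114 mm over their backs; the gripper's body (76 mm by 85 mm) begins 54 mm behind the grasp point. The pads swing forward as they close: fully open they stand 13 mm farther back than shut.
Start: joints at [1.056, 0.359, 1.51, -0, 1.272, -0.115], TCP at [0.234, 0.553, 0.231] pointing down, gripper open.
Joint ranges: [-2.97, 2.97], [-1.01, 2.36], [0.21, 2.38], [-0.96, 4.11], [0.2, 2.71], [-2.98, 2.98]. Speed limits (rad/s): [2.39, 2.39, 3.14, 3.14, 3.14, 3.14].

## Interface

Orientations are given as a unit quaternion [w, x, y, z].
In Python, from workcell import observe, snapshot, close_job gives the robot as it stands.
- The arm moves only by the shell command python3 -m creep 'ROWS'. ROWS is JSON, a list of rows, each a list of 3 entries, a list of its own where there are three numbers: the shift along the tool's x, y, z scaled (see below), then the turn, a rotation vector about the tool's x, y, z scaled (see below), then the closure, from 0 (fully open) to 1 (shut). A call has exactly 5 rows; each row is the pose to reach, as a shift and turn from the pose commanded when the call began, along the tool's axes at that moment; what a row does not reach only later rows make up. The controller multiplies each number of a shift by 1 m and each number of a turn by 60 degrees. A row lasts 1/10 s, in which the tool goes at most 50 mm and 8.59 degrees, less where a joint would pass 70% of its speed; a pose out of reach is approached as far as the arm can. A call with a number of a shift or a turn outside -1 to 1 is refused whole. A call with a gripper value outside its range is refused whole. The fingers move at their own pace and stop on an object; the grip force is fixed at half the most. Time passes only in rows, so rows that repeat a pose let the fingers close, or fill a call up. It gives the time, the measured TCP pose, the force, the opening and the grip force at its end, in the units of the state.
- observe(): the state, without advancing time (a new reading comes with each control period).
- snapshot(name): name is "scene" or "top" or "wrist"; returns a dict with "color" (400x640x3 uint8, red, green, blue), "camera_matrix" (3x3 intrinsics, pixels), "dist" ([k1, k2, p1, p2, k3] as OpenCV has them; the pictures are not rectified), "origin" and "rotation" of the camera in the world. Camera axes: x right, y up, looking along -z (the intrinsics and any distortion apply to the point x, -y, -z); pixel columns grow to the right and rows downward; lengths in m; the calibration is good to about 2 mm. A picture is of the moment at which its call begins. There is no depth.
- close_job(): hands the job in; it is judged then, once.
The state is a dict: "time_s": time; "joints": joint angles; "joint_velocities": joint speeds; "joint_torque": joint torques, N m; "tcp_pos": TCP position; "tool_rot": TCP orientation; "ft_force": force on the tool from outside, world axes, zero at the start; "torque": the same for the moment, N m; "gripper_width": finger opening in m; "gripper_force": force on a finger pad.
Only numpy, scipy, OpenCV 4.12 (cv2) and the standard library are available. Lean on these libraries where they do the work, as an engineer would, in place of code of your own. Each camera call takes 0.05 s, during which the arm holds its last target. There are 200 camera calls.

## Task

Take the little loaded cracker tray by its red knob and slide it, flat on the bench and never lifted, round the bolted-down glaze pot, scale and stamp block without touching any of them, to the packing dock. Push it in between the blue sprung cheeks until you feel it press firmly (somewhere near 8 newtons) but gently on the rubber buffer at the end, without ramming, hold it there for about half a second, then let go so that it stays in against the buffer. Leave everything else on the bench where it is.

Things in the scene. Friction and masses are not known exactly. Their poses are not given: they have to be found in the camera images.
- tray_grip (a point): Grip point on the square red knob (24 x 24 mm, in line with the tray, top 66 mm above the bench) in the middle of the loaded wooden tray, 52 mm above its underside. x: the tray's front, which goes first into the dock; z up. The tray stands on the bench: 96 (x) x 76 (y) mm, walls 20 mm high, about 0.45 kg, crackers standing in it fore and aft of the knob, tops 30 mm high.
- dock: Packing dock: aluminium channel, open above, bolted down (the bench is its floor). Origin at bench height in the middle of its mouth; x points inwards along it, z up. Side walls from x = 0 to 160 mm, 26 mm high, 94 mm apart inside; flared guides reach 30 mm out in front of the mouth.
- cheeks (a point): Point midway between the dock's two blue sprung cheeks, at bench height, 95 mm in from the mouth. The cheeks slope in from 40 mm and stand 70 mm apart from 70 to 120 mm in, 22 mm high; the tray pushes each out by 3 mm (about 5 N each), so sliding in takes some 5 to 12 N. They hold the tray where it is left.
- stop: Dark steel stop block 30 x 90 x 32 mm bolted behind the channel; origin under the middle of its front face, 194 mm in from the mouth; x as the dock's. Before it a screw-set plate carries a black buffer, 44 mm wide, 20 mm high, sprung at about 6 N per mm over 5 mm. The buffer's face stands 11 to 43 mm before the block: the setting differs every time and is not measured; feel for it.
- pot: Blue glaze pot on a round steel foot, 92 mm across, 72 mm high, fixed. Origin at the centre of its underside.
- scale: White portion scale with a steel top, 80 (x) x 68 (y) x 48 mm, fixed. Origin at the centre of its underside.
- stamp: Dark iron block 74 (x) x 66 (y) x 34 mm holding a wooden-handled stamp, 84 mm high in all, fixed. Origin at the centre of its underside.
- cup: White ceramic cup, 66 mm across, 60 mm high, loose; to be left alone. Origin at the centre of its underside.
- jar: Jar, 64 mm across, 90 mm high, loose; to be left alone. Origin at the centre of its underside.
- cracker1: Round cracker lying flat, 64 mm across, 9 mm thick; to be left alone. Origin at the centre of its underside.
- cracker2: As cracker1, lighter in colour; to be left alone.
- brush: Glazing brush with a wooden handle, about 200 mm long, lying on the bench near the robot on its right; to be left alone.
- tin: Tin, 72 mm across, 100 mm high, loose; to be left alone. Origin at the centre of its underside.
Mind the look-alikes: they are no part of the job. What is shaped like the dock but yellow is not meant. Leave any orange look-alike of the stop alone.

How it is judged:
By the outcome, as a careful person would: the job done as asked, in the order asked, and still so for the second after the job is handed in, with the robot touching nothing.
It also fails if it takes over 72 s, if anything falls off the work surface, if the arm or the gripper's body presses on something with over 40 N, if the wrist force passes 120 N, or if a joint passes its speed limit or range.

## Working session

There is one attempt and no reset: what is moved stays moved. The work goes in short steps, Python scripts to look and compute and a shell command to move; the robot and the scene stay as the last step left them, time stands still between calls to the robot, and variables do not carry over. Pictures are saved under pics/ and viewed, at most 10 in all, crops included, and the job is handed in when it is done.

```bash
mkdir -p pics; ls; cat > h.py <<'E'
import numpy as np,cv2,pickle
from workcell import observe,snapshot,close_job
from scipy.spatial.transform import Rotation as R
def take(n,f):
    s=snapshot(n);cv2.imwrite(f'pics/{f}.png',s['color'][:,:,::-1]);pickle.dump(s,open(f'{f}.pkl','wb'));return s
def load(f): return pickle.load(open(f'{f}.pkl','rb'))
def px2w(s,uv,z):
    p=cv2.undistortPoints(np.array(uv,float).reshape(-1,1,2),np.array(s['camera_matrix']),np.array(s['dist'],float))[:,0]
    d=np.c_[p[:,0],-p[:,1],-np.ones(len(p))]@np.array(s['rotation']).T
    o=np.array(s['origin']);t=(np.broadcast_to(z,len(p))-o[2])/d[:,2]
    return o+d*t[:,None]
def w2px(s,P):
    Rm=np.array(s['rotation']);c=(np.atleast_2d(P)-s['origin'])@Rm
    c=c*[1,-1,-1]
    return cv2.projectPoints(c,np.zeros(3),np.zeros(3),np.array(s['camera_matrix']),np.array(s['dist'],float))[0][:,0]
def st():
    o=observe();print({k:np.round(o[k],4).tolist() for k in('time_s','joints','tcp_pos','tool_rot','ft_force','gripper_width','gripper_force')});return o
E
python3 - <<'E'
from h import *
st()
for n in('top','scene'):
    s=take(n,n+'0');print(n,np.round(s['origin'],3),np.round(s['rotation'],3).tolist(),s['camera_matrix'])
E
```

```text
pics
{'time_s': 0.0, 'joints': [1.0559, 0.3595, 1.5115, 0.0, 1.2725, -0.1151], 'tcp_pos': [0.2332, 0.5521, 0.2304], 'tool_rot': [-0.0003, 0.1986, 0.9801, -0.0009], 'ft_force': [0.0307, 0.3182, 0.6428], 'gripper_width': 0.0852, 'gripper_force': 0.0}
top [0.291 0.015 1.153] [-0.701, -0.066, 0.065, 0.707] [[374.74804048   0.         321.34211523]
 [  0.         374.74804048 202.15490894]
 [  0.           0.           1.        ]]
scene [1.132 1.111 0.884] [0.224, 0.131, 0.458, 0.85] [[484.07075132   0.         321.76214663]
 [  0.         484.07075132 205.43045611]
 [  0.           0.           1.        ]]
```

View pics/top0.png

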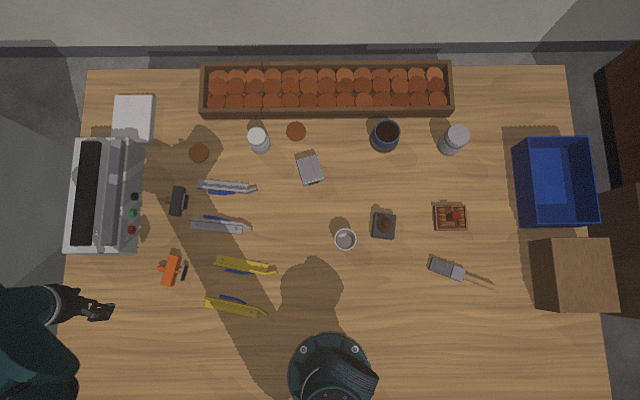

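View pics/scene0.png

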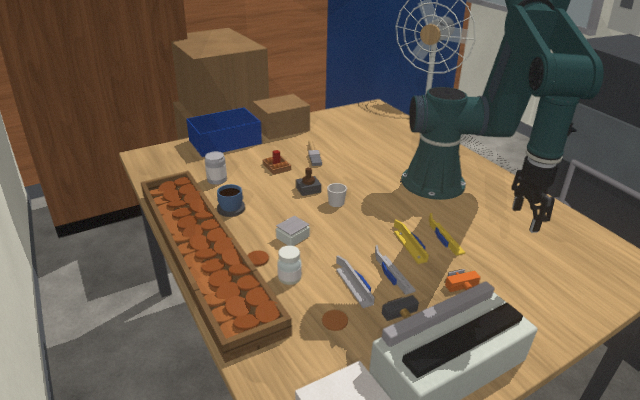

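The top view shows the tray with its red knob at (452,215). There are two dock shapes, grey at (225,207) and yellow at (240,280). The grey one is meant because it isn't yellow. The dark stop at (178,200) sits behind it, and the orange look-alike is at (172,270). I'll confirm in enlarged crops.

```bash
python3 - <<'E'
import cv2
a=cv2.imread('pics/top0.png')
cv2.imwrite('pics/cA.png',cv2.resize(a[170:245,160:270],None,fx=7.2,fy=7.2,interpolation=cv2.INTER_CUBIC))
cv2.imwrite('pics/cB.png',cv2.resize(a[110:260,290:490],None,fx=4,fy=4,interpolation=cv2.INTER_CUBIC))
E
```

```text
(no output)
```

View pics/cA.png

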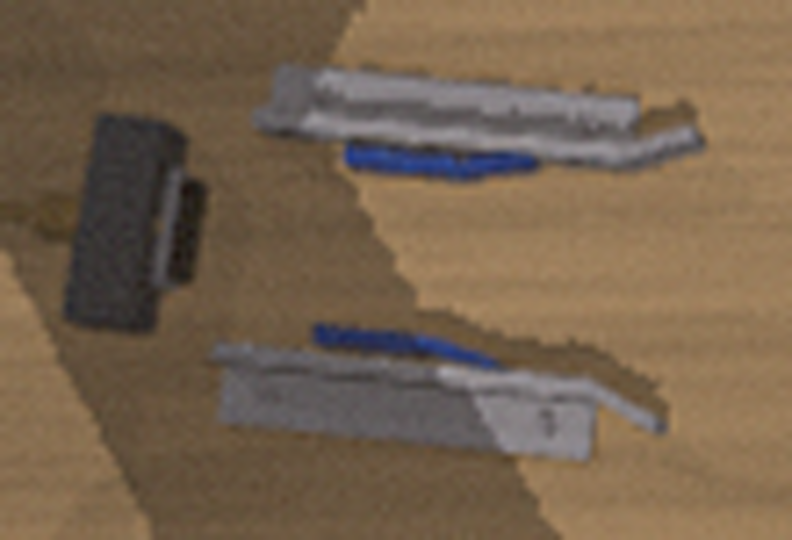

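View pics/cB.png

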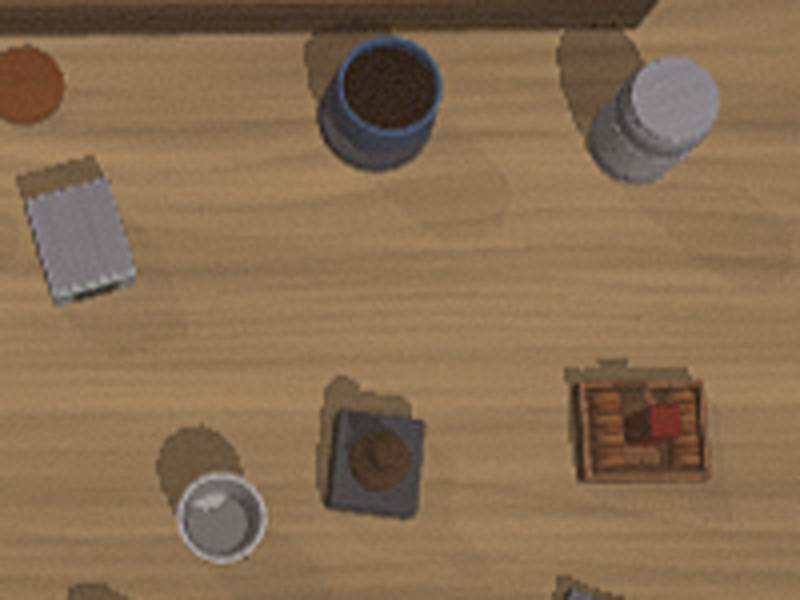

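The grey dock, with blue cheeks and the dark stop with its black buffer behind, fits the description. The crops also show the tray at crop B (645,430), the stamp block at (375,465), the scale at (80,238), the pot at (385,95) and the cup at (222,515).

```bash
python3 - <<'E'
from h import *
s=load('top0')
A=lambda L:(np.array(L,float)+.5)/7.2-.5+[160,170]
B=lambda L:(np.array(L,float)+.5)/4-.5+[290,110]
def p(n,q,z):
    r=px2w(s,q,z);print(n,np.round(r[:,:2]*1e3).astype(int).tolist());return r
w=p('walls up mouth,back; low mouth,back',A([[620,155],[260,122],[592,385],[216,350]]),.026)
m=(w[0]+w[2])/2;b=(w[1]+w[3])/2;d=(b-m)[:2]
print('mouth',m,'back',b,'len',np.hypot(*d),'ang',np.degrees(np.arctan2(d[1],d[0])),'widths',np.linalg.norm(w[0]-w[2]),np.linalg.norm(w[1]-w[3]))
p('flare',A([[700,140],[660,428]]),.026)
c=p('cheeks',A([[465,178],[360,175],[415,335],[320,328]]),.022)
p('stop top front',A([[185,135],[155,330]]),.032)
p('buffer face top',A([[205,185],[192,285]]),.02)
t=p('tray',B([[581,381],[704,379],[710,476],[583,481]]),.02)
print('c',t.mean(0),[np.linalg.norm(t[i]-t[(i+1)%4]) for i in range(4)])
for i,j in((1,0),(2,3)):
    v=t[j]-t[i];print(np.degrees(np.arctan2(v[1],v[0])))
p('knob',B([[666,421]]),.066)
p('stamp',B([[341,409],[424,420],[411,518],[325,508]]),.034)
p('scale',B([[27,203],[107,178],[134,275],[58,300]]),.048)
p('pot rim',B([[340,85],[441,85],[390,38],[390,135]]),.072)
p('cup rim',B([[178,518],[266,518],[222,474],[222,561]]),.06)
p('jar L',[[257.5,132]],.09)
p('jarR',B([[675,102]]),.1)
p('pot foot',B([[376,168],[320,115]]),0)
E
```

```text
Traceback (most recent call last):
  File "h.py", line 9, in px2w
    d=np.c_[p[:,0],-p[:,1],-np.ones(len(p))]@np.array(s['rotation']).T
      ~~~~~~~~~~~~~~~~~~~~~~~~~~~~~~~~~~~~~~^~~~~~~~~~~~~~~~~~~~~~~~~~
ValueError: matmul: Input operand 1 has a mismatch in its core dimension 0, with gufunc signature (n?,k),(k,m?)->(n?,m?) (size 4 is different from 3)
```

The rotation is a quaternion (wxyz), so I'll convert it.

```bash
python3 - <<'E'
t=open('h.py').read().replace("np.array(s['rotation'])","RM(s)")
t+="\ndef RM(s): return R.from_quat(s['rotation'],scalar_first=True).as_matrix()\n"
open('h.py','w').write(t)
E
cat > m.py <<'E'
from h import *
s=load('top0')
A=lambda L:(np.array(L,float)+.5)/7.2-.5+[160,170]
B=lambda L:(np.array(L,float)+.5)/4-.5+[290,110]
def p(n,q,z):
    r=px2w(s,q,z);print(n,np.round(r[:,:2]*1e3).astype(int).tolist());return r
w=p('walls up mouth,back; low mouth,back',A([[620,155],[260,122],[592,385],[216,350]]),.026)
m=(w[0]+w[2])/2;b=(w[1]+w[3])/2;d=(b-m)[:2]
print('mouth',m,'back',b,'len',np.hypot(*d),'ang',np.degrees(np.arctan2(d[1],d[0])),'widths',np.linalg.norm(w[0]-w[2]),np.linalg.norm(w[1]-w[3]))
p('flare',A([[700,140],[660,428]]),.026)
c=p('cheeks',A([[465,178],[360,175],[415,335],[320,328]]),.022)
p('stop top front',A([[185,135],[155,330]]),.032)
p('buffer face top',A([[205,185],[192,285]]),.02)
t=p('tray',B([[581,381],[704,379],[710,476],[583,481]]),.02)
print('c',t.mean(0),[np.linalg.norm(t[i]-t[(i+1)%4]) for i in range(4)])
for i,j in((1,0),(2,3)):
    v=t[j]-t[i];print(np.degrees(np.arctan2(v[1],v[0])))
p('knob',B([[666,421]]),.066)
p('stamp',B([[341,409],[424,420],[411,518],[325,508]]),.034)
p('scale',B([[27,203],[107,178],[134,275],[58,300]]),.048)
p('pot rim',B([[340,85],[441,85],[390,38],[390,135]]),.072)
p('cup rim',B([[178,518],[266,518],[222,474],[222,561]]),.06)
p('jar L',[[257.5,132]],.09)
p('jarR',B([[675,102]]),.1)
p('pot foot',B([[376,168],[320,115]]),0)
E
python3 m.py
```

```text
walls up mouth,back; low mouth,back [[540, 248], [556, 403], [441, 257], [458, 416]]
mouth [0.49097451 0.2528198  0.026     ] back [0.50714437 0.40954703 0.026     ] len 0.1575591621712854 ang 84.1095206991417 widths 0.09936045546315588 0.09938117579469516
flare [[547, 214], [423, 228]]
cheeks [[532, 315], [534, 360], [464, 334], [467, 374]]
stop top front [[550, 432], [466, 440]]
buffer face top [[530, 427], [487, 430]]
tray [[493, -333], [494, -427], [419, -425], [416, -329]]
c [ 0.45530574 -0.37843242  0.02      ] [np.float64(0.09420733014860966), np.float64(0.0747096807947622), np.float64(0.09628332597028036), np.float64(0.07705012812665032)]
90.40357531615359
91.74862566333073
knob [[454, -379]]
stamp [[471, -146], [462, -208], [388, -195], [396, -131]]
scale [[631, 91], [650, 30], [573, 10], [554, 67]]
pot rim [[714, -148], [713, -225], [752, -188], [674, -185]]
cup rim [[387, -21], [387, -85], [419, -53], [356, -52]]
jar L [[707, 205]]
jarR [[687, -391]]
pot foot [[672, -186], [717, -142]]
```

The sizes agree with those given, so the plan holds. I'll turn the tool so its x is world +y and its y is world +x, passing over the dock for a closer look on the way.

```bash
python3 -m creep '[[[-0.037,-0.017,0],[0,0,0.14],0],[[-0.075,-0.034,0],[0,0,0.28],0],[[-0.112,-0.05,0],[0,0,0.42],0],[[-0.15,-0.067,0],[0,0,0.56],0],[[-0.187,-0.084,0],[0,0,0.7],0]]'
python3 -m creep '[[[-0.035,0.008,0],[0,0,0.1],0],[[-0.07,0.016,0],[0,0,0.2],0],[[-0.105,0.024,0],[0,0,0.3],0],[[-0.14,0.032,0],[0,0,0.418],0],[[-0.173,0.04,0],[0,0,0.418],0]]'
python3 -m creep '[[[0,0,0],[0,0,0],0],[[0,0,0],[0,0,0],0],[[0,0,0],[0,0,0],0],[[0,0,0],[0,0,0],0],[[0,0,0],[0,0,0],0]]'
python3 -c "
from h import *
st();s=take('wrist','w1');print(s['origin'],s['rotation'])"
```

```text
time_s: 0.6
tcp_pos: [0.3738, 0.401, 0.231]
tool_rot: [-0.0, 0.539, 0.842, -0.0]
ft_force: [0.3, -0.3, -0.3]
gripper_width: 0.0852
gripper_force: 0.0
time_s: 1.1
tcp_pos: [0.4832, 0.2612, 0.231]
tool_rot: [-0.0, 0.708, 0.706, -0.0]
ft_force: [-0.1, -0.1, 0.2]
gripper_width: 0.0852
gripper_force: 0.0
time_s: 1.6
tcp_pos: [0.482, 0.2636, 0.2313]
tool_rot: [-0.0, 0.706, 0.708, -0.0]
ft_force: [-0.8, 0.5, -0.4]
gripper_width: 0.0851
gripper_force: 0.0
{'time_s': 1.6, 'joints': [0.3746, 0.2864, 1.6199, 0.0001, 1.2355, 0.3728], 'tcp_pos': [0.482, 0.2636, 0.2313], 'tool_rot': [-0.0001, 0.7065, 0.7077, -0.0001], 'ft_force': [-0.8018, 0.4624, -0.4089], 'gripper_width': 0.0851, 'gripper_force': 0.0}
[0.48179954 0.34606487 0.37426324] [ 9.87066530e-01 -1.60308484e-01  4.94808000e-05  9.23678977e-04]
```

View pics/w1.png

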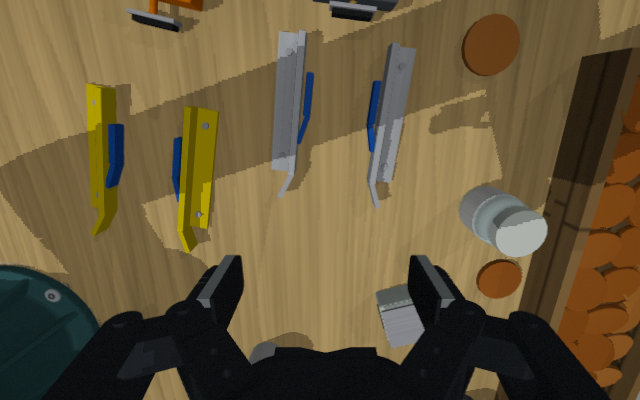

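The wrist view shows the grey dock with its mouth at about (290,168) and (375,155), and its back ends at (300,32) and (392,45). The pads are at the bottom. I'll enlarge the dock for the axis.

```bash
python3 - <<'E'
import cv2
a=cv2.imread('pics/w1.png')
cv2.imwrite('pics/cC.png',cv2.resize(a[0:212,258:428],None,fx=2.8*1,fy=2.8,interpolation=cv2.INTER_CUBIC))
E
```

```text
(no output)
```

View pics/cC.png

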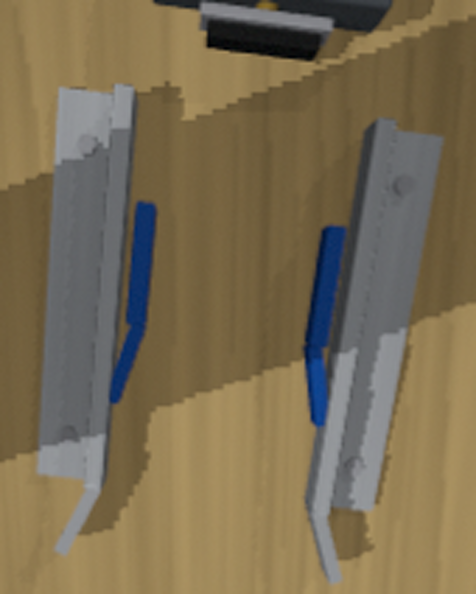

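```bash
python3 - <<'E'
from h import *
s=load('w1')
C=lambda L:(np.array(L,float)+.5)/2.8-.5+[258,0]
def p(n,q,z):
    r=px2w(s,q,z);print(n,np.round(r[:,:2]*1e3,1).tolist());return r
def ax(n,w):
    m=(w[0]+w[2])/2;b=(w[1]+w[3])/2;d=(b-m)[:2]
    print(n,m[:2],b[:2],'len',np.hypot(*d),np.degrees(np.arctan2(d[1],d[0])),np.linalg.norm(w[0]-w[2]),np.linalg.norm(w[1]-w[3]))
ax('wall',p('w',C([[96,488],[124,87],[318,505],[383,122]]),.026))
ax('flare',p('f',C([[62,552],[62,552],[335,578],[335,578]]),.026))
c=p('cheek in front/back,top',C([[145,325],[155,203],[308,345],[325,228]]),.022);ax('cheek',c)
b=p('buffer face top',C([[207,24],[328,34]]),.02)
b=p('buffer face bottom',C([[207,45],[315,60]]),.00)
E
```

```text
w [[440.7, 263.5], [456.7, 420.3], [539.2, 255.9], [556.5, 408.5]]
wall [0.48991893 0.25969818] [0.50656499 0.41438338] len 0.15557827974363225 83.85789791985586 0.09879357748359047 0.10046140740880476
f [[424.2, 233.7], [424.2, 233.7], [548.8, 221.4], [548.8, 221.4]]
flare [0.48649196 0.2275898 ] [0.48649196 0.2275898 ] len 0.0 0.0 0.12516527937251468 0.12516527937251468
cheek in front/back,top [[463.2, 332.6], [467.9, 379.8], [532.0, 324.6], [536.7, 370.6]]
cheek [0.4975758  0.32862605] [0.50229584 0.37521766] len 0.04683008545627014 84.21529048191131 0.06927556767906246 0.0694048990773098
buffer face top [[488.3, 442.8], [534.5, 439.7]]
buffer face bottom [[488.7, 440.9], [532.7, 435.7]]
```

```bash
python3 -m creep '[[[-0.048,-0.002,0],[0,0,0],0],[[-0.096,-0.004,0],[0,0,0],0],[[-0.144,-0.006,0],[0,0,0],0],[[-0.192,-0.008,0],[0,0,0],0],[[-0.24,-0.01,0],[0,0,0],0]]'
python3 -m creep '[[[-0.048,-0.002,0],[0,0,0],0],[[-0.096,-0.004,0],[0,0,0],0],[[-0.144,-0.006,0],[0,0,0],0],[[-0.192,-0.008,0],[0,0,0],0],[[-0.24,-0.01,0],[0,0,0],0]]'
python3 -m creep '[[[-0.048,-0.002,0],[0,0,0],0],[[-0.096,-0.004,0],[0,0,0],0],[[-0.144,-0.006,0],[0,0,0],0],[[-0.192,-0.008,0],[0,0,0],0],[[-0.24,-0.01,0],[0,0,0],0]]'
python3 -m creep '[[[0,0,0],[0,0,0],0],[[0,0,0],[0,0,0],0],[[0,0,0],[0,0,0],0],[[0,0,0],[0,0,0],0],[[0,0,0],[0,0,0],0]]'
python3 -c "
from h import *
st();s=take('wrist','w2');print(s['origin'])
a=s['color'][:,:,::-1];q=np.round(w2px(s,[.455,-.379,.03])[0]).astype(int);print(q)
u=max(q[0]-100,0);v=max(q[1]-75,0);print(u,v)
cv2.imwrite('pics/cD.png',cv2.resize(a[v:v+150,u:u+200],None,fx=4,fy=4,interpolation=cv2.INTER_CUBIC))"
```

```text
time_s: 2.15
tcp_pos: [0.4724, 0.0216, 0.2315]
tool_rot: [0.0, 0.707, 0.708, 0.0]
ft_force: [0.8, 0.9, -0.4]
gripper_width: 0.0857
gripper_force: 0.0
time_s: 2.65
tcp_pos: [0.4626, -0.2187, 0.2316]
tool_rot: [0.0, 0.707, 0.707, 0.0]
ft_force: [0.7, -0.1, -0.3]
gripper_width: 0.0854
gripper_force: 0.0
time_s: 3.15
tcp_pos: [0.4528, -0.4588, 0.2314]
tool_rot: [0.0, 0.707, 0.707, 0.0]
ft_force: [0.5, 0.1, -0.4]
gripper_width: 0.0853
gripper_force: 0.0
time_s: 3.65
tcp_pos: [0.4532, -0.4558, 0.2316]
tool_rot: [-0.0, 0.706, 0.708, 0.0]
ft_force: [0.4, 0.4, -0.4]
gripper_width: 0.0857
gripper_force: 0.0
{'time_s': 3.65, 'joints': [-0.8957, 0.4198, 1.4118, 0.0, 1.3101, -0.8975], 'tcp_pos': [0.4532, -0.4558, 0.2316], 'tool_rot': [-0.0, 0.7065, 0.7077, 0.0], 'ft_force': [0.4264, 0.4189, -0.4426], 'gripper_width': 0.0857, 'gripper_force': 0.0}
[ 0.45298149 -0.37334862  0.37463399]
[327 109]
227 34
```

View pics/cD.png

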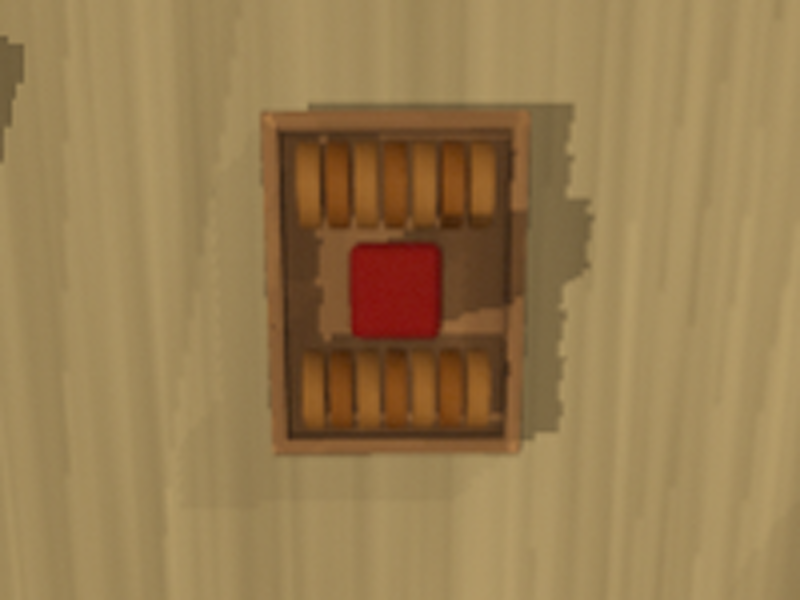

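The crop shows the tray with the knob's top centred at (396,291) and the tray corners at (263,112), (527,112), (520,452) and (276,453).

```bash
python3 - <<'E'
from h import *
s=load('w2')
D=lambda L:(np.array(L,float)+.5)/4-.5+[227,34]
k=px2w(s,D([[396,291]]),.066);print('knob',k)
k=px2w(s,D([[350,244],[441,243],[440,338],[351,338]]),.066);print(k.round(4),k.mean(0))
t=px2w(s,D([[263,112],[527,112],[520,452],[276,453]]),.02);print(t.round(4),t.mean(0))
v=(t[0]+t[1]-t[2]-t[3])[:2]/2;print(np.hypot(*v),np.degrees(np.arctan2(v[1],v[0])))
v=(t[1]+t[2]-t[0]-t[3])[:2]/2;print(np.hypot(*v),np.degrees(np.arctan2(v[1],v[0])))
E
```

```text
knob [[ 0.45335748 -0.37586356  0.066     ]]
[[ 0.4417 -0.3646  0.066 ]
 [ 0.4647 -0.3643  0.066 ]
 [ 0.4647 -0.3874  0.066 ]
 [ 0.4418 -0.3874  0.066 ]] [ 0.4532294  -0.37593916  0.066     ]
[[ 0.416  -0.3285  0.02  ]
 [ 0.49   -0.3283  0.02  ]
 [ 0.4914 -0.423   0.02  ]
 [ 0.4168 -0.4235  0.02  ]] [ 0.4535754  -0.37582782  0.02      ]
0.09487420817441765 90.66688166441328
0.0742783393381855 0.22400715963495665
```

```bash
python3 -m creep '[[[0.03,0,0],[0,0,0],0],[[0.06,0,0.02],[0,0,-0.008],0],[[0.08,0,0.06],[0,0,-0.008],0],[[0.08,0,0.1],[0,0,-0.008],0],[[0.08,0,0.12],[0,0,-0.008],0]]'
python3 -m creep '[[[0,0,0],[0,0,0],0],[[0,0,0],[0,0,0],0],[[0,0,0],[0,0,0],0],[[0,0,0],[0,0,0],0],[[0,0,0],[0,0,0],0]]'
```

```text
time_s: 4.2
tcp_pos: [0.4516, -0.3743, 0.1088]
tool_rot: [-0.002, 0.703, 0.711, 0.0]
ft_force: [-0.3, -0.4, 0.4]
gripper_width: 0.0856
gripper_force: 0.0
time_s: 4.7
tcp_pos: [0.4534, -0.378, 0.1126]
tool_rot: [0.001, 0.704, 0.71, -0.0]
ft_force: [0.6, 0.1, -0.2]
gripper_width: 0.0854
gripper_force: 0.0
```

```bash
python3 -m creep '[[[0.001,0,0.025],[0,0,0],0],[[0.001,0,0.05],[0,0,0],0],[[0.001,0,0.07],[0,0,0],0],[[0.001,0,0.078],[0,0,0],0],[[0.001,0,0.078],[0,0,0],0]]'
python3 -m creep '[[[0,0,0],[0,0,0],0],[[0,0,0],[0,0,0],0],[[0,0,0],[0,0,0],1],[[0,0,0],[0,0,0],1],[[0,0,0],[0,0,0],1]]'
python3 -m creep '[[[0,0,0],[0,0,0],1],[[0,0,0],[0,0,0],1],[[0,0,0],[0,0,0],1],[[0,0,0],[0,0,0],1],[[0,0,0],[0,0,0],1]]'
python3 -m creep '[[[0,0,0],[0,0,0],1],[[0,0,0],[0,0,0],1],[[0,0,0],[0,0,0],1],[[0,0,0],[0,0,0],1],[[0,0,0],[0,0,0],1]]'
```

```text
time_s: 5.2
tcp_pos: [0.4524, -0.3759, 0.0327]
tool_rot: [-0.001, 0.704, 0.71, -0.0]
ft_force: [0.0, 0.2, 0.6]
gripper_width: 0.085
gripper_force: 0.0
time_s: 5.7
tcp_pos: [0.453, -0.3764, 0.0338]
tool_rot: [0.0, 0.704, 0.71, -0.0]
ft_force: [0.0, 0.9, 0.1]
gripper_width: 0.044
gripper_force: 0.0
time_s: 6.2
tcp_pos: [0.4531, -0.3763, 0.0336]
tool_rot: [0.0, 0.704, 0.71, 0.0]
ft_force: [1.2, 0.7, 3.4]
gripper_width: 0.0234
gripper_force: 60.1
time_s: 6.7
tcp_pos: [0.453, -0.3763, 0.0335]
tool_rot: [0.0, 0.704, 0.71, 0.0]
ft_force: [2.0, 0.6, 6.0]
gripper_width: 0.0227
gripper_force: 60.4
```

```bash
python3 -m creep '[[[0.008,0.008,0],[0,0,0],1],[[0.022,0.021,0],[0,0,0],1],[[0.038,0.037,0],[0,0,0],1],[[0.056,0.054,0],[0,0,0],1],[[0.075,0.072,0],[0,0,0],1]]'
python3 -m creep '[[[0.016,0.015,0],[0,0,0],1],[[0.031,0.025,0],[0,0,0],1],[[0.05,0.027,0],[0,0,0],1],[[0.07,0.027,0],[0,0,0],1],[[0.09,0.027,0],[0,0,0],1]]'
```

```text
time_s: 7.2
tcp_pos: [0.5239, -0.3018, 0.0336]
tool_rot: [0.0, 0.704, 0.71, -0.001]
ft_force: [-4.1, -4.5, 5.1]
gripper_width: 0.0231
gripper_force: 60.4
time_s: 7.7
tcp_pos: [0.5513, -0.2109, 0.0337]
tool_rot: [0.001, 0.704, 0.71, -0.0]
ft_force: [0.9, -4.3, 2.1]
gripper_width: 0.023
gripper_force: 60.2
```

```bash
python3 -m creep '[[[0.02,0,0],[0,0,0],1],[[0.04,0,0],[0,0,0],1],[[0.06,0,0],[0,0,0],1],[[0.08,0,0],[0,0,0],1],[[0.1,-0.001,0],[0,0,0],1]]'
python3 -m creep '[[[0.013,-0.01,0],[0,0,0],1],[[0.027,-0.022,0],[0,0,0],1],[[0.04,-0.035,0],[0,0,0],1],[[0.053,-0.048,0],[0,0,0],1],[[0.066,-0.06,0],[0,0,0],1]]'
```

```text
time_s: 8.2
tcp_pos: [0.5493, -0.1106, 0.0336]
tool_rot: [0.001, 0.704, 0.71, -0.0]
ft_force: [1.0, -4.8, 2.7]
gripper_width: 0.0232
gripper_force: 60.2
time_s: 8.7
tcp_pos: [0.4881, -0.0448, 0.0337]
tool_rot: [0.001, 0.704, 0.71, 0.0]
ft_force: [3.4, -2.1, 2.8]
gripper_width: 0.0231
gripper_force: 60.2
```

```bash
python3 -m creep '[[[0.018,-0.001,0],[0,0,0],1],[[0.036,-0.002,0],[0,0,0],1],[[0.054,-0.003,0],[0,0,0],1],[[0.072,-0.004,0],[0,0,0],1],[[0.09,-0.005,0],[0,0,0],1]]'
python3 -m creep '[[[0.016,-0.002,0],[0,0,0.03],1],[[0.032,-0.004,0],[0,0,0.06],1],[[0.048,-0.006,0],[0,0,0.09],1],[[0.06,-0.007,0],[0,0,0.108],1],[[0.065,-0.008,0],[0,0,0.108],1]]'
python3 -m creep '[[[0,0,0],[0,0,0],1],[[0,0,0],[0,0,0],1],[[0,0,0],[0,0,0],1],[[0,0,0],[0,0,0],1],[[0,0,0],[0,0,0],1]]'
python3 -c "
from h import *
st();s=take('wrist','w3');a=s['color'][:,:,::-1]
cv2.imwrite('pics/cE.png',cv2.resize(a[:,200:460],None,fx=1.5,fy=1.5,interpolation=cv2.INTER_CUBIC))"
```

```text
time_s: 9.2
tcp_pos: [0.4811, 0.045, 0.0335]
tool_rot: [0.0, 0.704, 0.71, -0.001]
ft_force: [1.3, -7.7, 7.5]
gripper_width: 0.0233
gripper_force: 60.7
time_s: 9.7
tcp_pos: [0.4723, 0.11, 0.0335]
tool_rot: [0.0, 0.743, 0.67, -0.001]
ft_force: [1.7, -8.2, 8.3]
gripper_width: 0.0231
gripper_force: 60.9
time_s: 10.2
tcp_pos: [0.4723, 0.1105, 0.0335]
tool_rot: [-0.001, 0.743, 0.669, -0.0]
ft_force: [0.9, 1.9, 8.8]
gripper_width: 0.0234
gripper_force: 60.8
{'time_s': 10.2, 'joints': [0.0868, 0.4813, 1.9502, 0.001, 0.7112, 0.1907], 'tcp_pos': [0.4723, 0.1105, 0.0335], 'tool_rot': [-0.0006, 0.7431, 0.6692, -0.0003], 'ft_force': [0.8801, 1.8978, 8.7696], 'gripper_width': 0.0234, 'gripper_force': 60.782}
```

View pics/cE.png

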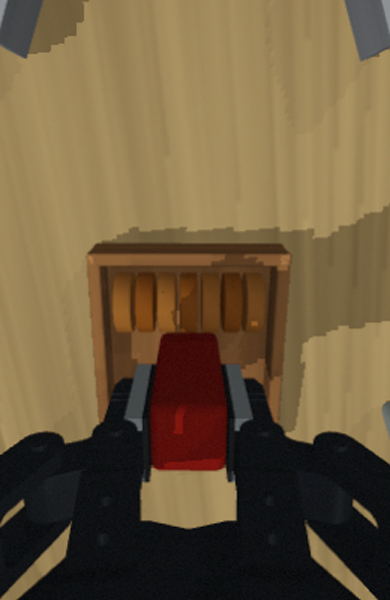

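The tray sits square in the grip, with its top edge from (90,255) to (289,258). The flare tips are at (15,50) and (372,55), so it needs about 2 mm to the right and can then go straight in.

```bash
python3 -m creep '[[[0.01,0.001,0],[0,0,0],1],[[0.025,0.002,0],[0,0,0],1],[[0.04,0.002,0],[0,0,0],1],[[0.055,0.002,0],[0,0,0],1],[[0.07,0.002,0],[0,0,0],1]]'
python3 -m creep '[[[0.012,0,0],[0,0,0],1],[[0.024,0,0],[0,0,0],1],[[0.036,0,0],[0,0,0],1],[[0.048,0,0],[0,0,0],1],[[0.06,0,0],[0,0,0],1]]'
python3 -m creep '[[[0,0,0],[0,0,0],1],[[0,0,0],[0,0,0],1],[[0,0,0],[0,0,0],1],[[0,0,0],[0,0,0],1],[[0,0,0],[0,0,0],1]]'
```

```text
time_s: 10.75
tcp_pos: [0.4804, 0.1778, 0.0336]
tool_rot: [0.0, 0.743, 0.669, -0.002]
ft_force: [-1.5, -12.5, 12.9]
gripper_width: 0.0235
gripper_force: 61.5
time_s: 11.25
tcp_pos: [0.4864, 0.2368, 0.0336]
tool_rot: [0.0, 0.743, 0.669, -0.003]
ft_force: [-1.6, -12.0, 15.9]
gripper_width: 0.0232
gripper_force: 61.7
time_s: 11.75
tcp_pos: [0.4869, 0.2389, 0.0335]
tool_rot: [-0.001, 0.743, 0.669, -0.001]
ft_force: [-2.6, -0.0, 9.8]
gripper_width: 0.0231
gripper_force: 61.0
```

Free sliding already reads about 12 N because the tool is pressing down. I'll ease it up 0.3 mm and see what it does.

```bash
python3 -m creep '[[[0.005,0.001,-0.0003],[0,0,0],1],[[0.01,0.001,-0.0003],[0,0,0],1],[[0.015,0.001,-0.0003],[0,0,0],1],[[0.02,0.001,-0.0003],[0,0,0],1],[[0.025,0.001,-0.0003],[0,0,0],1]]'
python3 -m creep '[[[0.005,0,0],[0,0,0],1],[[0.01,0,0],[0,0,0],1],[[0.015,0,0],[0,0,0],1],[[0.02,0,0],[0,0,0],1],[[0.025,0,0],[0,0,0],1]]'
```

```text
time_s: 12.25
tcp_pos: [0.4897, 0.2614, 0.0336]
tool_rot: [-0.0, 0.743, 0.669, -0.003]
ft_force: [-1.8, -10.4, 13.0]
gripper_width: 0.0234
gripper_force: 61.4
time_s: 12.75
tcp_pos: [0.4917, 0.2821, 0.034]
tool_rot: [0.002, 0.742, 0.67, -0.006]
ft_force: [-1.8, -20.0, 18.8]
gripper_width: 0.0231
gripper_force: 62.2
```

```bash
python3 -m creep '[[[0.006,0,-0.0003],[0,0,0],1],[[0.012,0,-0.0003],[0,0,0],1],[[0.018,0,-0.0003],[0,0,0],1],[[0.024,0,-0.0003],[0,0,0],1],[[0.03,0,-0.0003],[0,0,0],1]]'
python3 -m creep '[[[0.005,0,0],[0,0,0],1],[[0.01,0,0],[0,0,0],1],[[0.015,0,0],[0,0,0],1],[[0.02,0,0],[0,0,0],1],[[0.025,0,0],[0,0,0],1]]'
```

```text
time_s: 13.25
tcp_pos: [0.495, 0.313, 0.0339]
tool_rot: [0.001, 0.743, 0.67, -0.005]
ft_force: [-1.1, -20.8, 17.1]
gripper_width: 0.0235
gripper_force: 62.0
time_s: 13.75
tcp_pos: [0.4977, 0.3374, 0.034]
tool_rot: [0.002, 0.743, 0.67, -0.006]
ft_force: [-1.5, -21.5, 19.5]
gripper_width: 0.0233
gripper_force: 62.1
```

```bash
python3 -m creep '[[[0.002,0,-0.0004],[0,0,0],1],[[0.004,0,-0.0004],[0,0,0],1],[[0.006,0,-0.0004],[0,0,0],1],[[0.008,0,-0.0004],[0,0,0],1],[[0.01,0,-0.0004],[0,0,0],1]]'
python3 -m creep '[[[0.002,0,0],[0,0,0],1],[[0.004,0,0],[0,0,0],1],[[0.006,0,0],[0,0,0],1],[[0.008,0,0],[0,0,0],1],[[0.01,0,0],[0,0,0],1]]'
```

```text
time_s: 14.25
tcp_pos: [0.4987, 0.3477, 0.034]
tool_rot: [0.001, 0.743, 0.669, -0.005]
ft_force: [-1.0, -18.3, 13.5]
gripper_width: 0.0235
gripper_force: 61.6
time_s: 14.75
tcp_pos: [0.4998, 0.3574, 0.034]
tool_rot: [0.001, 0.743, 0.669, -0.005]
ft_force: [-1.1, -17.7, 14.7]
gripper_width: 0.0231
gripper_force: 61.6
```

```bash
python3 -m creep '[[[0.0015,0,-0.0003],[0,0,0],1],[[0.003,0,-0.0003],[0,0,0],1],[[0.0045,0,-0.0003],[0,0,0],1],[[0.006,0,-0.0003],[0,0,0],1],[[0.0075,0,-0.0003],[0,0,0],1]]'
python3 -m creep '[[[0.001,0,0],[0,0,0],1],[[0.002,0,0],[0,0,0],1],[[0.003,0,0],[0,0,0],1],[[0.004,0,0],[0,0,0],1],[[0.005,0,0],[0,0,0],1]]'
python3 -m creep '[[[0.001,0,0],[0,0,0],1],[[0.002,0,0],[0,0,0],1],[[0.003,0,0],[0,0,0],1],[[0.004,0,0],[0,0,0],1],[[0.005,0,0],[0,0,0],1]]'
```

```text
time_s: 15.25
tcp_pos: [0.5005, 0.3651, 0.034]
tool_rot: [0.001, 0.743, 0.669, -0.005]
ft_force: [-0.2, -16.2, 11.6]
gripper_width: 0.0232
gripper_force: 61.2
time_s: 15.75
tcp_pos: [0.5011, 0.37, 0.034]
tool_rot: [0.001, 0.743, 0.669, -0.005]
ft_force: [-0.7, -17.4, 11.9]
gripper_width: 0.0232
gripper_force: 61.2
time_s: 16.25
tcp_pos: [0.5016, 0.3749, 0.034]
tool_rot: [0.001, 0.743, 0.669, -0.005]
ft_force: [0.7, -17.2, 13.6]
gripper_width: 0.0236
gripper_force: 61.2
```

```bash
for i in 1; do :; done
python3 -m creep '[[[0.0005,0,0],[0,0,0],1],[[0.001,0,0],[0,0,0],1],[[0.0015,0,0],[0,0,0],1],[[0.002,0,0],[0,0,0],1],[[0.0025,0,0],[0,0,0],1]]' | grep -E 'pos|ft'
python3 -m creep '[[[0.0005,0,0],[0,0,0],1],[[0.001,0,0],[0,0,0],1],[[0.0015,0,0],[0,0,0],1],[[0.002,0,0],[0,0,0],1],[[0.0025,0,0],[0,0,0],1]]' | grep -E 'pos|ft'
```

```text
tcp_pos: [0.5019, 0.3773, 0.034]
ft_force: [-0.3, -16.8, 11.5]
tcp_pos: [0.5022, 0.3798, 0.034]
ft_force: [-0.4, -17.0, 12.7]
```

```bash
python3 -m creep '[[[0.0004,0,0],[0,0,0],1],[[0.0008,0,0],[0,0,0],1],[[0.0012,0,0],[0,0,0],1],[[0.0016,0,0],[0,0,0],1],[[0.002,0,0],[0,0,0],1]]' | grep -E 'pos|ft'
python3 -c "
from h import *
print(observe()['ft_force'])"
```

```text
tcp_pos: [0.5024, 0.3817, 0.034]
ft_force: [-0.4, -17.3, 13.0]
[ -0.4475946  -17.32913413  13.0129693 ]
```

```bash
python3 -m creep '[[[0.0004,0,0],[0,0,0],1],[[0.0008,0,0],[0,0,0],1],[[0.0012,0,0],[0,0,0],1],[[0.0016,0,0],[0,0,0],1],[[0.002,0,0],[0,0,0],1]]' | grep -E 'time|pos|ft'
```

```text
time_s: 18.25
tcp_pos: [0.5026, 0.3837, 0.034]
ft_force: [-0.5, -17.5, 12.6]
```

```bash
python3 -m creep '[[[0.0003,0,0],[0,0,0],1],[[0.0006,0,0],[0,0,0],1],[[0.0009,0,0],[0,0,0],1],[[0.0012,0,0],[0,0,0],1],[[0.0015,0,0],[0,0,0],1]]' | grep -E 'time|pos|ft'
```

```text
time_s: 18.75
tcp_pos: [0.5027, 0.3852, 0.034]
ft_force: [0.4, -16.8, 13.0]
```

```bash
python3 -m creep '[[[0.0003,0,0],[0,0,0],1],[[0.0006,0,0],[0,0,0],1],[[0.0009,0,0],[0,0,0],1],[[0.0012,0,0],[0,0,0],1],[[0.0015,0,0],[0,0,0],1]]' | grep -E 'time|pos|ft'
```

```text
time_s: 19.25
tcp_pos: [0.5029, 0.3866, 0.034]
ft_force: [-0.6, -17.1, 12.6]
```

```bash
python3 -m creep '[[[0.0002,0,0],[0,0,0],1],[[0.0004,0,0],[0,0,0],1],[[0.0006,0,0],[0,0,0],1],[[0.0008,0,0],[0,0,0],1],[[0.001,0,0],[0,0,0],1]]' | grep -E 'time|pos|ft'
```

```text
time_s: 19.75
tcp_pos: [0.503, 0.3876, 0.034]
ft_force: [-1.0, -17.7, 11.9]
```

```bash
python3 -m creep '[[[0.0002,0,0],[0,0,0],1],[[0.0004,0,0],[0,0,0],1],[[0.0006,0,0],[0,0,0],1],[[0.0008,0,0],[0,0,0],1],[[0.001,0,0],[0,0,0],1]]' | grep -E 'time|pos|ft'
```

```text
time_s: 20.25
tcp_pos: [0.5031, 0.3886, 0.034]
ft_force: [-0.0, -17.8, 12.7]
```

```bash
python3 -m creep '[[[0.0002,0,0],[0,0,0],1],[[0.0004,0,0],[0,0,0],1],[[0.0006,0,0],[0,0,0],1],[[0.0008,0,0],[0,0,0],1],[[0.001,0,0],[0,0,0],1]]' | grep -E 'time|pos|ft'
```

```text
time_s: 20.75
tcp_pos: [0.5031, 0.3887, 0.034]
ft_force: [-0.3, -21.1, 14.6]
```

Contact: the force rises above the steady 17.3 N sliding level. I'm aiming for about 25 N in total.

```bash
python3 -m creep '[[[0.0002,0,0],[0,0,0],1],[[0.0004,0,0],[0,0,0],1],[[0.0006,0,0],[0,0,0],1],[[0.0008,0,0],[0,0,0],1],[[0.0008,0,0],[0,0,0],1]]' | grep -E 'time|pos|ft'
```

```text
time_s: 21.25
tcp_pos: [0.5032, 0.3891, 0.0341]
ft_force: [-0.4, -21.6, 14.6]
```

```bash
python3 -m creep '[[[0.0002,0,0],[0,0,0],1],[[0.0004,0,0],[0,0,0],1],[[0.0006,0,0],[0,0,0],1],[[0.0008,0,0],[0,0,0],1],[[0.001,0,0],[0,0,0],1]]' | grep -E 'time|pos|ft'
```

```text
time_s: 21.75
tcp_pos: [0.5032, 0.3894, 0.0341]
ft_force: [-0.6, -24.4, 16.6]
```

```bash
python3 -m creep '[[[0.0002,0,0],[0,0,0],1],[[0.0004,0,0],[0,0,0],1],[[0.0006,0,0],[0,0,0],1],[[0.0007,0,0],[0,0,0],1],[[0.0007,0,0],[0,0,0],1]]' | grep -E 'time|pos|ft'
```

```text
time_s: 22.25
tcp_pos: [0.5032, 0.3897, 0.0342]
ft_force: [0.2, -25.0, 17.6]
```

```bash
python3 -m creep '[[[0.0002,0,0],[0,0,0],1],[[0.0004,0,0],[0,0,0],1],[[0.0006,0,0],[0,0,0],1],[[0.0006,0,0],[0,0,0],1],[[0.0006,0,0],[0,0,0],1]]' | grep -E 'time|pos|ft'
python3 -m creep '[[[0,0,0],[0,0,0],1],[[0,0,0],[0,0,0],1],[[0,0,0],[0,0,0],1],[[0,0,0],[0,0,0],1],[[0,0,0],[0,0,0],1]]' | grep -E 'time|pos|ft'
```

```text
time_s: 22.75
tcp_pos: [0.5032, 0.3901, 0.0342]
ft_force: [-0.2, -26.2, 19.1]
time_s: 23.25
tcp_pos: [0.5033, 0.39, 0.0342]
ft_force: [-0.7, -26.5, 18.7]
```

Held. Next I'll unload the arm's springback gently before letting go.

```bash
python3 -m creep '[[[0,0,0],[0,0,0],1],[[-0.0007,0,0],[0,0,0],1],[[-0.0014,0,0],[0,0,0],1],[[-0.002,0,0],[0,0,0],1],[[-0.0025,0,0],[0,0,0],1]]' | grep -E 'time|pos|ft'
```

```text
time_s: 23.75
tcp_pos: [0.5033, 0.39, 0.0342]
ft_force: [-0.3, -16.6, 12.1]
```

```bash
python3 -m creep '[[[-0.0006,0,0],[0,0,0],1],[[-0.0012,0,0],[0,0,0],1],[[-0.0018,0,0],[0,0,0],1],[[-0.0024,0,0],[0,0,0],1],[[-0.003,0,0],[0,0,0],1]]' | grep -E 'time|pos|ft'
python3 -c "from h import *
print(R.from_quat(observe()['tool_rot'],scalar_first=True).as_matrix().round(4))"
```

```text
time_s: 24.25
tcp_pos: [0.5033, 0.3898, 0.0339]
ft_force: [-0.6, -6.9, 6.3]
[[ 0.1043  0.9945 -0.005 ]
 [ 0.9945 -0.1044 -0.0054]
 [-0.0059 -0.0045 -1.    ]]
```

```bash
python3 -m creep '[[[0,0,0],[0,0,0],0.6],[[0,0,0],[0,0,0],0.5],[[0,0,0],[0,0,0],0.5],[[0,0,0],[0,0,0],0.5],[[0,0,0],[0,0,0],0.5]]'
python3 -m creep '[[[0,0,0],[0,0,0],0.5],[[0,0,0],[0,0,0],0.5],[[0,0,0],[0,0,0],0.5],[[0,0,0],[0,0,0],0.5],[[0,0,0],[0,0,0],0.5]]'
```

```text
time_s: 24.75
tcp_pos: [0.5061, 0.3934, 0.0344]
tool_rot: [-0.0, 0.743, 0.669, -0.0]
ft_force: [-0.2, -0.1, -0.0]
gripper_width: 0.0429
gripper_force: 0.0
time_s: 25.25
tcp_pos: [0.5064, 0.3932, 0.0346]
tool_rot: [0.0, 0.743, 0.669, -0.0]
ft_force: [0.0, -0.4, 0.2]
gripper_width: 0.0429
gripper_force: 0.0
```

```bash
python3 -m creep '[[[0,0,-0.01],[0,0,0],0.5],[[0,0,-0.03],[0,0,0],0.5],[[0,0,-0.06],[0,0,0],0.5],[[0,0,-0.1],[0,0,0],0.5],[[0,0,-0.14],[0,0,0],0.5]]' | grep -E 'time|pos|ft'
python3 -m creep '[[[-0.02,0,-0.02],[0,0,0],0.5],[[-0.05,0,-0.04],[0,0,0],0.5],[[-0.08,0,-0.06],[0,0,0],0.5],[[-0.1,0,-0.06],[0,0,0],0.5],[[-0.1,0,-0.06],[0,0,0],0.5]]' | grep -E 'time|pos|ft'
python3 -m creep '[[[0,0,0],[0,0,0],0.5],[[0,0,0],[0,0,0],0.5],[[0,0,0],[0,0,0],0.5],[[0,0,0],[0,0,0],0.5],[[0,0,0],[0,0,0],0.5]]' | grep -E 'time|pos|ft'
python3 -c "
from h import *
s=take('wrist','w4');a=s['color'][:,:,::-1]
q=np.round(w2px(s,[.503,.39,.03])[0]).astype(int);u=max(q[0]-120,0);v=max(q[1]-100,0);print(u,v)
cv2.imwrite('pics/cF.png',cv2.resize(a[v:v+180,u:u+240],None,fx=3.2,fy=3.2,interpolation=cv2.INTER_CUBIC))"
```

```text
time_s: 25.75
tcp_pos: [0.506, 0.393, 0.1764]
ft_force: [1.1, 1.4, 0.8]
time_s: 26.25
tcp_pos: [0.4956, 0.2916, 0.2352]
ft_force: [-0.1, 0.3, 0.6]
time_s: 26.75
tcp_pos: [0.4958, 0.2942, 0.2341]
ft_force: [-0.3, -0.2, 0.4]
203 0
```

View pics/cF.png

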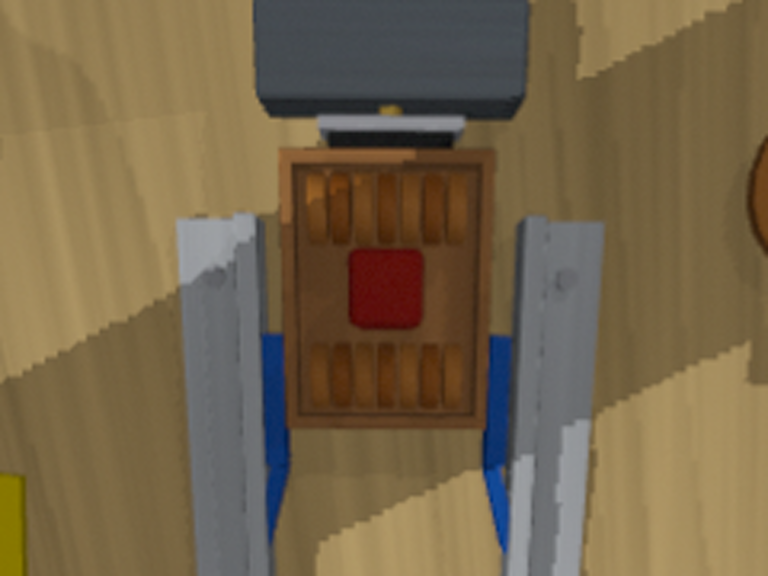

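The crop shows the tray square between the blue cheeks. Its front edge (row 148) is against the black buffer (rows 130–148), and the gripper is clear.

```bash
python3 -c "
from h import *
print(close_job())"
```

```text
the job is handed in; nothing more can be done
None
```

I slid the tray to the grey dock and pressed it on the buffer at an estimated 8 N for over half a second; when I let go it stayed in against the buffer, and the job was handed in at about 27 s (no verdict came back).

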